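Push the notebook out to its red band

TASK

On the low wooden desk riser lies a blue notebook with a red band across one end. Push it with the fingertips towards the riser's edge on the far side from the robot until just the red band juts out past the edge, square to it, so that its owner can take it by the band. Do not pick it up or tip it, leave the pen pot, the glue stick and the speaker where they are, and finish with the arm clear.

Things in the scene. Friction and masses are not known exactly. Their poses are not given: they have to be found in the camera images.
- notebook: hardcover notebook lying flat on the riser, a rigid slab 145 mm long (its x), 105 mm wide (its y), 12 mm thick, about 0.18 kg; blue cover, with a red band over the last 35 mm of its length at its +x end. Origin: centre of its underside; +x points to the banded end, z up. It starts wholly on the riser, banded end nearest the riser's far edge (about 5 to 50 mm short of it), turned up to 0.3 rad against the riser. It slides freely under a light push.
- band_line (a point): point on the notebook's top where the red band meets the blue cover, at mid-width: 37.5 mm from the notebook's origin along its +x, 12 mm above its underside; the band runs 35 mm on from here to the end of the notebook
- riser: fixed low riser of brown wood standing on the desk: a board 270 mm deep (its x) and 480 mm wide (its y), top at 50 mm above the desk, board 15 mm thick on two side panels. Origin: centre of its footprint at desk height; its +x points away from the robot, square to the far edge, turned up to 0.35 rad from the robot's x.
- riser_edge (a point): middle of the riser's far top edge, the edge the notebook is to jut out over: 135 mm from the riser's origin along its +x, 50 mm above the desk; the edge runs along the riser's y
- pen_pot: loose black round pot with three pens, standing on the riser beside the notebook, 72 mm across, 95 mm high (pens to 165 mm); origin: centre of its underside. Leave it.
- glue_stick: loose yellow glue stick with a white cap, upright on the riser on the notebook's other side (pot and glue stick may change sides), 29 mm across, 95 mm high; origin: centre of its underside. Leave it.
- speaker: loose black desk speaker with a red-rimmed grey front, standing on the desk beside the riser, 85 x 90 x 140 mm high; origin: centre of its underside. Leave it.
There are look-alikes about, which are no part of the job. There is more than one size of the notebook; the one meant has the size given above.

How it is judged (in metres and radians):
At the end, for the whole second after the job is handed in: The notebook lies flat and still on the riser, the inner line of its red band within 8 mm of the far edge and within 180 mm of that edge's middle, square to the edge within 0.12 rad (7 degrees); pen pot, glue stick and speaker within 20 mm of where they stood (x of band_line in the frame of riser_edge between -0.008 and 0.008 m and y of band_line in the frame of riser_edge between -0.18 and 0.18 m and angle between the x axis of notebook and the x axis of riser, either way round below 0.12 rad and angle between notebook's own z axis and vertical below 0.05 rad and height (world z) of notebook between 0.046 and 0.055 m and linear speed of notebook below 0.01 m/s and distance of each of pen_pot, glue_stick, speaker from where it was at the start of the episode below 0.02 m); the robot touches nothing.
It fails at once if the notebook is lifted off the riser (by more than 12 mm) (height (world z) of notebook above 0.062 m).
It fails at once if the notebook is tipped by more than 0.15 rad or falls over the edge (angle between notebook's own z axis and vertical above 0.15 rad or height (world z) of notebook below 0.035 m).
It fails at once if the pen pot, glue stick or speaker is moved by more than 20 mm or knocked over (distance of any of pen_pot, glue_stick, speaker from where it was at the start of the episode above 0.02 m or angle between any of pen_pot, glue_stick, speaker's own z axis and vertical above 0.5 rad).
It also fails if it takes over 40 s, if anything falls off the work surface, if the arm or the gripper's body presses on something with over 40 N, if the wrist force passes 120 N, or if a joint passes its speed limit or range.

ROBOT

A 6-joint arm with a two-finger parallel gripper is mounted at the origin on the work surface. World frame = base frame: x ahead of the robot, y to its left, z up, the work surface at z = 0. Lengths are in mm, angles in degrees, forces in N, time in s.
With the tool pointing down it reaches from about 300 to 850 mm from the base axis. Payload 4.2 kg.
Tool frame: the origin (TCP) lies at the very end of the fingers, on their centre line; the grasp point (between the pads) lies 19 mm behind it; z points along the fingers, y is the line along which they close (so a half turn about z gives the same grasp; the last joint's range is limited). The gripper opens to 91 mm and grips with 3 to 60 N. Pads are 32 mm wide; open, the fingers measure 118 mm over their backs; the gripper's body (76 mm by 178 mm) begins 60 mm behind the grasp point.
Start: joints at [-71.391, 18.312, 89.639, -0, 72.044, -1.146], TCP at [194.359, -541.173, 213.976] pointing down, gripper open.
Joint ranges: [-177.97, 177.97], [-48.28, 115.42], [12.27, 149.76], [-77.06, 257.06], [2.81, 150.46], [-146.56, 146.56]. Speed limits (degrees/s): [147.25, 147.25, 180, 180, 180, 180].

INTERFACE

Orientations are given as [roll, pitch, yaw] about the fixed x, y, z axes, in that order (R = Rz(yaw) Ry(pitch) Rx(roll)).
In Python, from workcell import env, eyes gives the robot as it stands.
- The arm moves only by the tool send_rows, never from a script. Its argument "targets" is text: rows parted by semicolons, each of 7 numbers parted by spaces: the shift along the tool's x, y, z in m, then the turn, a rotation vector about the tool's x, y, z in degrees, then the opening in per cent of the stroke, from 0 (shut) to 100 (fully open). A call has 1 to 12 rows; each row is the pose to reach, as a shift and turn from the pose commanded when the call began, along the tool's axes at that moment; what a row does not reach only later rows make up. A row lasts 1/12 s, in which the tool goes at most 41.7 mm and 7.16 degrees, less where a joint would pass 70% of its speed; a pose out of reach is approached as far as the arm can. A call with a gripper value outside its range is refused whole. The fingers move at their own pace and stop on an object; "grip_force" is the grip in N (left out, the last holds). Time passes only in rows, so rows that repeat a pose let the fingers close. It gives the time, the measured TCP pose, the force, the opening and the grip force at its end, in the units of the state.
- env.state(): the state, without advancing time (a new reading comes with each control period).
- eyes.grab_frame(name): name is "scene" or "top"; returns a dict with "image" (480x640x3 uint8, blue, green, red), "fovy" (degrees; the focal length in pixels is half the picture's height over the tangent of half this angle, whatever the lens; pixels are square), "cx", "cy" (the principal point, pixels), "D" ([k1, k2, p1, p2, k3] as OpenCV has them; the pictures are not rectified), "eye" and "attitude" of the camera in the world. Camera axes: x right, y up, looking along -z (the intrinsics and any distortion apply to the point x, -y, -z); pixel columns grow to the right and rows downward; lengths in mm; the calibration is good to about 2 mm. A picture is of the moment at which its call begins. There is no depth.
- env.job_done(): hands the job in; it is judged then, once.
The state is a dict: "time_s": time; "qpos": joint angles; "qvel": joint speeds; "effort": joint torques, N m; "ee_pos": TCP position; "ee_rot": TCP orientation; "force": force on the tool from outside, world axes, zero at the start; "torque": the same for the moment, N m; "gripper_width": finger opening in mm; "gripper_force": force on a finger pad.
Only numpy, scipy, OpenCV 4.12 (cv2) and the standard library are available. Lean on these libraries where they do the work, as an engineer would, in place of code of your own. Each camera call takes 0.05 s, during which the arm holds its last target. There are 200 camera calls.

## Working session

There is one attempt and no reset: what is moved stays moved. The work goes in short steps, Python scripts to look and compute and a tool call to move; the robot and the scene stay as the last step left them, time stands still between calls to the robot, and variables do not carry over. Pictures are saved under pics/ and viewed, at most 10 in all, crops included, and the job is handed in when it is done.

Besides the shell and the picture viewer there is one more tool, called after "Call:" as name(argument=value, ...) on one line, values as JSON. send_rows: Moves the arm, as the interface text tells. Its arguments: {"type":"object","properties":{"targets":{"type":"string"},"grip_force":{"type":"number"}},"required":["targets"]}

```bash
mkdir -p pics
python3 - <<'E'
from workcell import env, eyes
import cv2
for n in("top","scene"):
    f=eyes.grab_frame(n); cv2.imwrite(f"pics/{n}0.png",f["image"]); print({k:v for k,v in f.items() if k!="image"})
s=env.state();print(s)
E
```

```text
{'fovy': 57.10284946025089, 'cx': 322.163496160382, 'cy': 245.46168445458233, 'D': array([0.02856541, 0.        , 0.        , 0.        , 0.        ]), 'eye': array([ 561.63996412,  210.01723334, 1261.50563925]), 'attitude': array([  1.84951829,  -1.61833058, -89.83891025])}
{'fovy': 48.706792511087386, 'cx': 320.8160927385752, 'cy': 245.79972125856003, 'D': array([0.0496682, 0.       , 0.       , 0.       , 0.       ]), 'eye': array([1075.83492984, -193.9775453 , 1120.7839788 ]), 'attitude': array([30.16893306,  0.54011048, 48.62859521])}
{'time_s': 0.1, 'qpos': array([-7.13907161e+01,  1.83462764e+01,  8.96992650e+01,  6.12709121e-04,
        7.20437921e+01, -1.14490860e+00]), 'qvel': array([-0.07618944, -0.15472071, -0.13034462, -0.02801138,  0.03777676,
       -0.03887898]), 'effort': array([ 7.29838339e-04, -4.13331699e+01, -2.32510579e+01,  7.28594698e-02,
        4.21680522e-02, -5.27271914e-05]), 'ee_pos': array([ 194.21090517, -540.72874842,  213.22243802]), 'ee_rot': array([-1.79910696e+02, -2.36743378e-03,  1.97540013e+01]), 'force': array([-0.03432359,  0.49700991, -0.4617071 ]), 'torque': array([-0.03616845, -0.02278623,  0.01206919]), 'gripper_force': 0.0, 'gripper_width': 91.03011432256608}
```

View pics/top0.png

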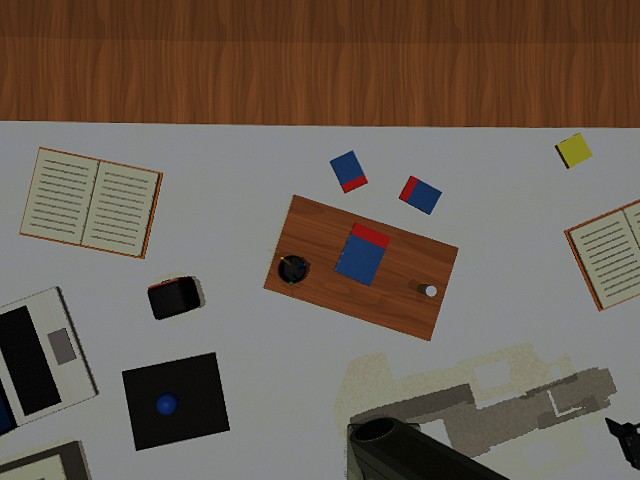

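View pics/scene0.png

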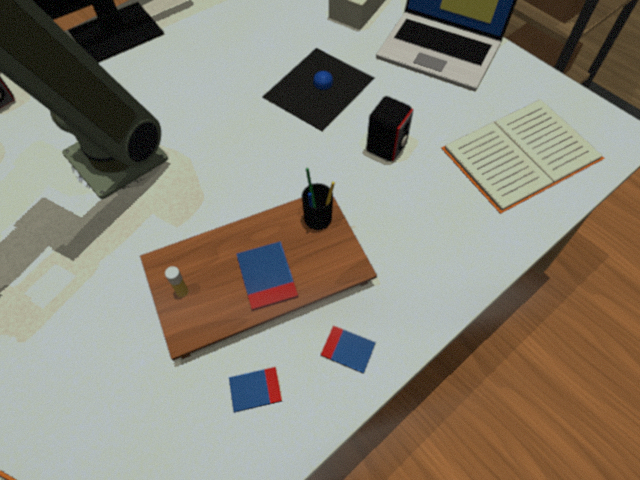

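The top view shows the riser with corners near (293,195), (458,247), (430,340) and (264,288). The notebook is on it at about (362,255), the pot at (293,269) and the glue at (430,291). The two smaller books lie on the desk and are look-alikes. I'll enlarge the riser area.

```bash
cat > h.py <<'E'
from workcell import env, eyes
import cv2, numpy as np
from scipy.spatial.transform import Rotation as R
def ray(f,px):
    F=240/np.tan(np.radians(f["fovy"]/2)); K=np.array([[F,0,f["cx"]],[0,F,f["cy"]],[0,0,1.]])
    p=cv2.undistortPoints(np.array(px,float).reshape(-1,1,2),K,f["D"]).reshape(-1,2)
    return np.c_[p[:,0],-p[:,1],-np.ones(len(p))]@R.from_euler("xyz",f["attitude"],degrees=True).as_matrix().T
def at(f,px,z):
    d=ray(f,px); e=f["eye"]; return e+d*((z-e[2])/d[:,2])[:,None]
def crop(f,x,y,w,h,s,name):
    cv2.imwrite(name,cv2.resize(f["image"][y:y+h,x:x+w],None,fx=s,fy=s,interpolation=cv2.INTER_CUBIC))
E
python3 - <<'E'
from h import *
f=eyes.grab_frame("top"); crop(f,260,190,200,150,4,"pics/c1.png")
E
```

```text
(no output)
```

View pics/c1.png

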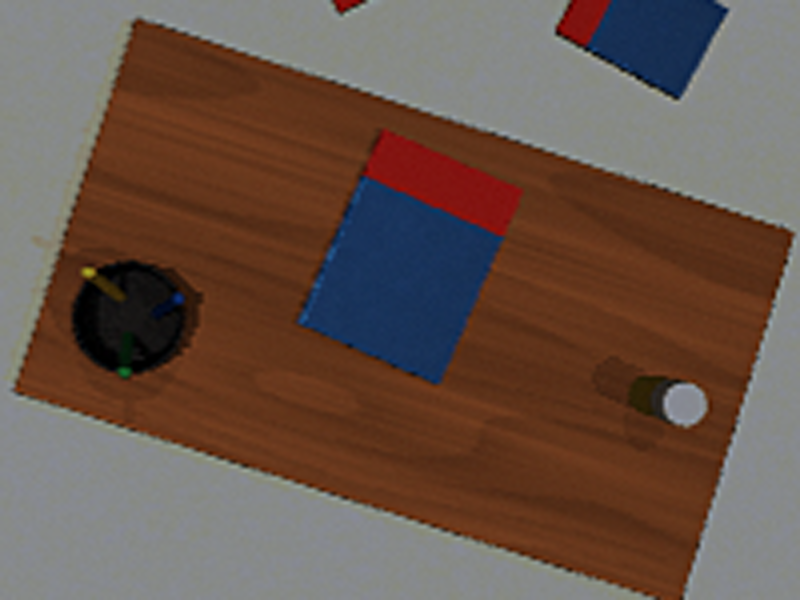

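The crop shows the riser's far edge running from (138,20) to (793,231). The notebook's far corners are (382,130) and (522,189), its band line runs (362,177)–(503,236), and its near corners are (299,323) and (439,383).

```bash
cat >> h.py <<'E'
def rep(f,edge,nb,lin,ox,oy,s):
    c=lambda q:(np.array(q,float)+.5)/s-.5+[ox,oy]
    E=at(f,c(edge),50)[:,:2]; N=at(f,c(nb),62)[:,:2]; L=at(f,c(lin),62)[:,:2]
    v=E[1]-E[0]; w=np.linalg.norm(v); yax=-v/w; xax=np.array([yax[1],-yax[0]]); m=E.mean(0)
    B=np.c_[xax,yax]
    print("edge mid",m,"len",w,"riser yaw",np.degrees(np.arctan2(xax[1],xax[0])))
    print("nb world",N.round(1).tolist(),"len",np.linalg.norm(N[0]-N[3]),np.linalg.norm(N[1]-N[2]),"wid",np.linalg.norm(N[0]-N[1]),np.linalg.norm(N[3]-N[2]))
    n=N[0]+N[1]-N[2]-N[3]; print("nb yaw",np.degrees(np.arctan2(n[1],n[0])),"centre",N.mean(0))
    print("in edge frame nb",((N-m)@B).round(1).tolist(),"band",((L-m)@B).round(1).tolist(),"centre",(N.mean(0)-m)@B)
    n/=np.linalg.norm(n); print("bandline from centre",(N.mean(0)+37.5*n-m)@B)
    return m,B
E
python3 - <<'E'
from h import *
f=eyes.grab_frame("top")
m,B=rep(f,[(138,20),(793,231)],[(382,130),(522,189),(439,383),(299,323)],[(362,177),(503,236)],260,190,4)
o=lambda q:(np.array(q,float)+.5)/4-.5+[260,190]
for n,q,z in(("pot",(130,317),145),("glue",(685,404),145)):
    p=at(f,o([q]),z)[:,:2]; print(n,p,(p-m)@B)
print(B)
E
```

```text
edge mid [668.79769401  26.97665759] len 475.3053212891369 riser yaw -17.590314712586718
nb world [[664.6, 86.3], [624.7, -9.6], [492.3, 47.4], [532.8, 142.8]] len 143.36544430785776 144.09701309652365 wid 103.8808954740062 103.6513234990086
nb yaw -23.25195876757717 centre [578.60392886  66.76109508]
in edge frame nb [[-21.9, 55.3], [-31.0, -48.2], [-174.4, -33.8], [-164.6, 69.4]] band [[-56.8, 58.6], [-65.7, -45.4]] centre [-97.99966953  10.66684166]
bandline from centre [-60.68260071   6.96733166]
pot [[538.39047571 254.25228381]] [[-192.99429212  177.23841589]]
glue [[484.15052754 -97.741451  ]] [[-138.3224864  -174.68850121]]
[[ 0.95324177  0.30220876]
 [-0.30220876  0.95324177]]
```

The measured sizes match to about 1%. The plan is to push the near end with two half-open fingertips spaced about 50 mm apart, tool x along riser x. That squares the notebook as it slides it about 61 mm. First I move to a point above and behind the notebook, at world (468,105).

Call:
send_rows(targets="0.32 -0.347 0 0 0 37.35 55;0.32 -0.347 0 0 0 37.35 55;0.32 -0.347 0 0 0 37.35 55;0.32 -0.347 0 0 0 37.35 55;0.32 -0.347 0 0 0 37.35 55;0.32 -0.347 0 0 0 37.35 55;0.32 -0.347 0 0 0 37.35 55;0.32 -0.347 0 0 0 37.35 55;0.32 -0.347 0 0 0 37.35 55;0.32 -0.347 0 0 0 37.35 55;0.32 -0.347 0 0 0 37.35 55;0.32 -0.347 0 0 0 37.35 55")

```text
time_s: 1.2
ee_pos: [378.9, -102.9, 214.1]
ee_rot: [-179.9, -0.0, -17.4]
force: [0.6, -0.7, -0.4]
gripper_width: 50.4
gripper_force: 0.0
```

Call:
send_rows(targets="0.0217 -0.2286 0 0 0 0 55;0.0217 -0.2286 0 0 0 0 55;0.0217 -0.2286 0 0 0 0 55;0.0217 -0.2286 0 0 0 0 55;0.0217 -0.2286 0 0 0 0 55;0.0217 -0.2286 0 0 0 0 55;0.0217 -0.2286 0 0 0 0 55;0.0217 -0.2286 0.04 0 0 0 55;0.0217 -0.2286 0.08 0 0 0 55;0.0217 -0.2286 0.12 0 0 0 55;0.0217 -0.2286 0.12 0 0 0 55;0.0217 -0.2286 0.12 0 0 0 55")

```text
time_s: 2.2
ee_pos: [466.5, 104.0, 93.0]
ee_rot: [179.9, 0.2, -17.6]
force: [-0.3, 1.2, 1.1]
gripper_width: 50.4
gripper_force: 0.0
```

Run:
```python
from h import *
s=env.state(); print(s["ee_pos"],s["ee_rot"],s["qpos"])
f=eyes.grab_frame("scene"); crop(f,140,180,240,180,3.333,"pics/c2.png")
```

```text
[466.53530072 104.01036082  93.03848486] [179.85444448   0.22921962 -17.62998705] [ 1.12014112e+01  1.65359468e+01  1.11893438e+02 -2.15894305e-02
  5.18416145e+01  1.18844486e+02]
```

View pics/c2.png

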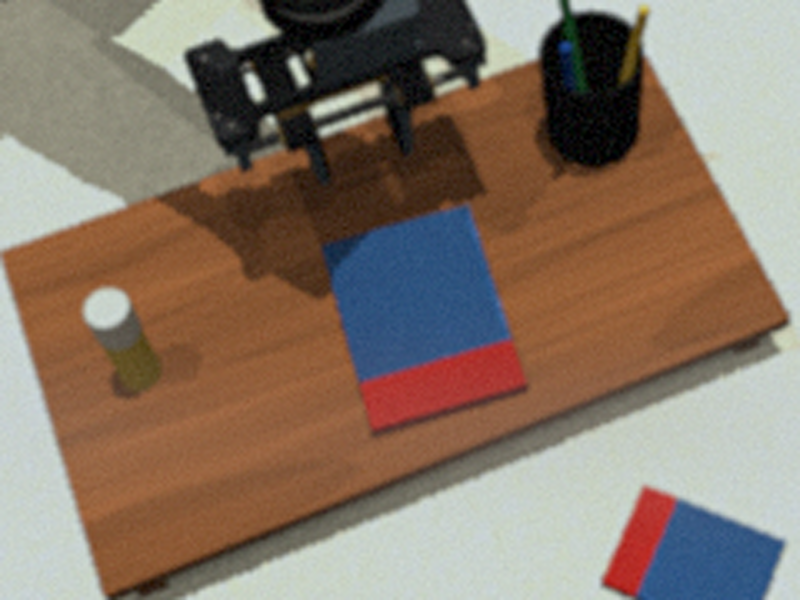

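The fingers are behind the notebook and clear of the pot at crop (590,90) and the glue at (120,340). Next I lower to 55 mm and approach.

Call:
send_rows(targets="0 0 0.015 0 0 0 55;0 0 0.03 0 0 0 55;0 0 0.038 0 0 0 55;0 0 0.038 0 0 0 55;0.006 0 0.038 0 0 0 55;0.012 0 0.038 0 0 0 55;0.018 0 0.038 0 0 0 55;0.023 0 0.038 0 0 0 55;0.028 0 0.038 0 0 0 55;0.033 0 0.038 0 0 0 55;0.038 0 0.038 0 0 0 55;0.043 0 0.038 0 0 0 55")

```text
time_s: 3.25
ee_pos: [509.2, 91.7, 55.8]
ee_rot: [180.0, 0.0, -17.6]
force: [-1.5, 0.3, 1.1]
gripper_width: 50.4
gripper_force: 0.7
```

Call:
send_rows(targets="0.005 0 0 0 0 0 55;0.010 0 0 0 0 0 55;0.015 0 0 0 0 0 55;0.02 0 0 0 0 0 55;0.025 0 0 0 0 0 55;0.03 0 0 0 0 0 55;0.033 0 0 0 0 0 55;0.035 0 0 0 0 0 55;0.035 0 0 0 0 0 55")

```text
time_s: 4.0
ee_pos: [543.0, 81.2, 56.0]
ee_rot: [-180.0, -0.0, -17.6]
force: [0.1, 0.7, -0.0]
gripper_width: 50.4
gripper_force: 0.0
```

Run:
```python
from h import *
s=env.state(); print(s["ee_pos"],s["force"])
f=eyes.grab_frame("top"); crop(f,260,190,200,150,4,"pics/c3.png")
```

```text
[543.04720068  81.18674552  55.95950699] [ 0.12359699  0.72007447 -0.03908293]
```

View pics/c3.png

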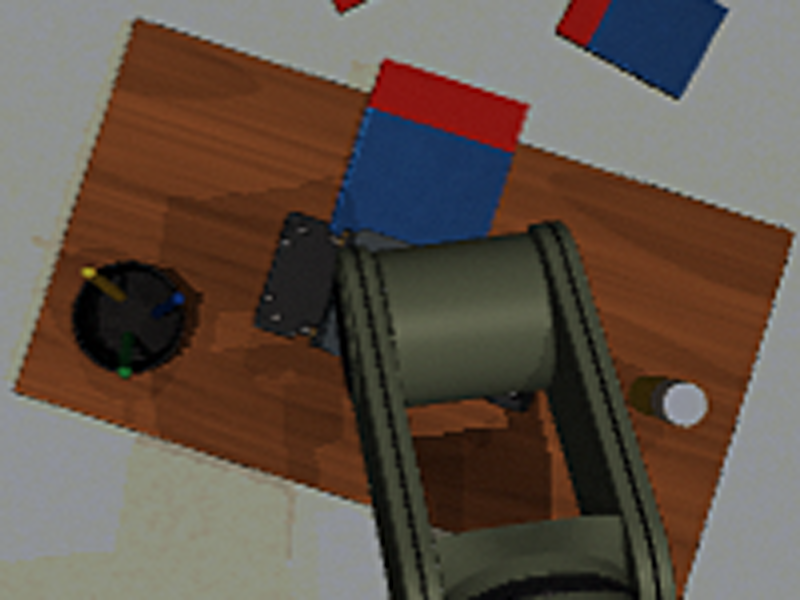

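The notebook is now square. Its far corners are at (387,60) and (528,104), and the band line runs (370,105)–(514,153), just short of the edge.

Run:
```python
from h import *
f=eyes.grab_frame("top")
c=lambda q:(np.array(q,float)+.5)/4-.5+[260,190]
E=at(f,c([(138,20),(793,231)]),50)[:,:2]
m=E.mean(0); B=np.array([[.95324,.30221],[-.30221,.95324]])
P=at(f,c([(387,60),(528,104),(370,105),(514,153)]),62)[:,:2]
print((P-m)@B); print((env.state()["ee_pos"][:2]-m)@B)
# the same in the scene view: red pixels of the notebook
g=eyes.grab_frame("scene"); crop(g,220,230,100,75,8,"pics/c4.png")
```

```text
[[ 24.81994351  66.58317634]
 [ 25.78300105 -34.58478305]
 [ -8.15103892  68.31907794]
 [ -9.20471494 -35.53565671]]
[-136.65199255   13.65436864]
```

View pics/c4.png

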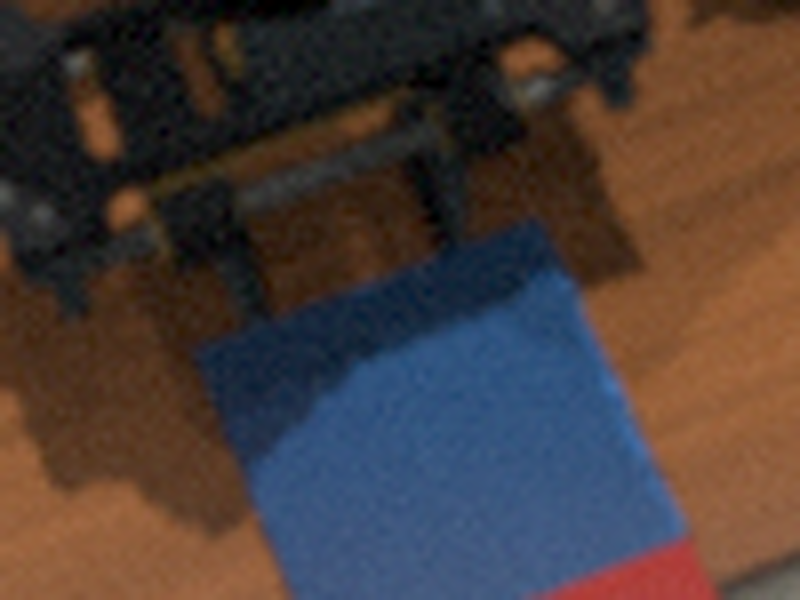

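The scene crop shows both fingertips touching the near end at about (255,320) and (455,240). The band line measures about 9 mm short in the top view, and 10.6 mm by finger geometry, so I push 9 mm more and then back off and lift.

Call:
send_rows(targets="0.003 0 0 0 0 0 55;0.006 0 0 0 0 0 55;0.008 0 0 0 0 0 55;0.0095 0 0 0 0 0 55;0.0095 0 0 0 0 0 55;0.0095 0 0 0 0 0 55")

```text
time_s: 4.65
ee_pos: [551.8, 78.4, 55.9]
ee_rot: [-180.0, -0.0, -17.6]
force: [-0.4, -0.3, 0.4]
gripper_width: 50.1
gripper_force: 0.0
```

Call:
send_rows(targets="-0.01 0 0 0 0 0 55;-0.03 0 0 0 0 0 55;-0.05 0 0 0 0 0 55;-0.05 0 -0.04 0 0 0 55;-0.05 0 -0.08 0 0 0 55;-0.05 0 -0.12 0 0 0 55;-0.05 0 -0.16 0 0 0 55;-0.08 0.02 -0.16 0 0 0 55;-0.12 0.02 -0.16 0 0 0 55;-0.12 0.02 -0.16 0 0 0 55")

```text
time_s: 5.48
ee_pos: [423.7, 95.9, 215.8]
ee_rot: [179.9, 0.3, -17.6]
force: [-1.1, -0.7, -0.9]
gripper_width: 49.8
gripper_force: 0.0
```

Run:
```python
from h import *
print(env.state()["ee_pos"])
f=eyes.grab_frame("top"); crop(f,260,190,200,150,4,"pics/c5.png")
f=eyes.grab_frame("scene"); crop(f,140,180,240,180,3.333,"pics/c6.png")
```

```text
[423.72911374  95.90574411 215.82635741]
```

View pics/c5.png

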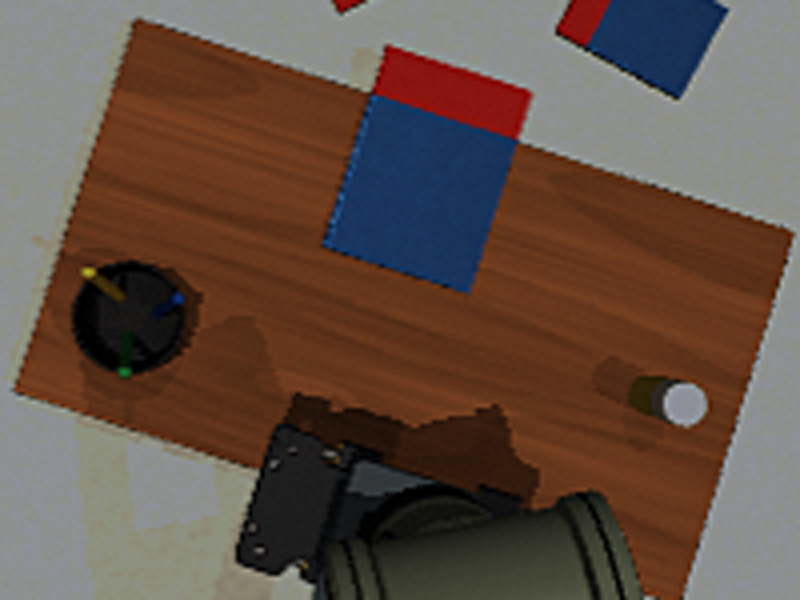

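View pics/c6.png

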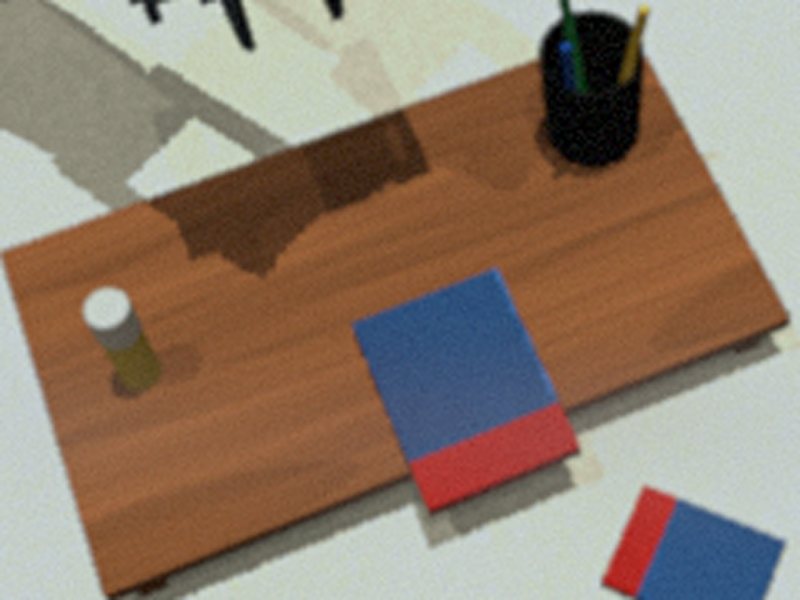

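The top crop shows the notebook's corners at (386,45), (532,92), (470,292) and (323,245), with the band line (372,94)–(517,140). The pot and glue haven't moved, and the arm is clear.

Run:
```python
from h import *
f=eyes.grab_frame("top")
rep(f,[(138,20),(793,231)],[(386,45),(532,92),(470,292),(323,245)],[(372,94),(517,140)],260,190,4)
g=eyes.grab_frame("scene")
c=lambda q:(np.array(q,float)+.5)/3.333-.5+[140,180]
E=at(g,c([(785,321),(107,593)]),50)[:,:2]; L=at(g,c([(560,404),(411,462)]),62)[:,:2]; N=at(g,c([(498,270),(355,323),(432,510),(578,451)]),62)[:,:2]
v=E[1]-E[0]; y=-v/np.linalg.norm(v); x=np.array([y[1],-y[0]])
print("scene",np.linalg.norm(v),(L-E.mean(0))@x,(N-E.mean(0))@x)
```

```text
edge mid [668.79769401  26.97665759] len 475.3053212891369 riser yaw -17.590314712586718
nb world [[722.9, 83.6], [691.2, -16.5], [554.2, 26.2], [585.9, 126.6]] len 143.51996434447702 143.46406207902191 wid 105.07632900817194 105.27874672696514
nb yaw -17.364676691076244 centre [638.54256261  54.9598724 ]
in edge frame nb [[34.4, 70.4], [34.5, -34.7], [-109.0, -35.4], [-109.1, 69.9]] band [[-0.6, 69.3], [-0.1, -34.8]] centre [-37.29722753  17.53140342]
bandline from centre [ 0.20248168 17.67908277]
scene 470.9064325149841 [ 0.53070914 -0.50741088] [-108.41537263 -109.41400829   35.35713752   35.60339676]
```

Both cameras agree: the band line is within about 1 mm of the edge and square to it.

```bash
python3 -c "
from workcell import env
print(env.job_done())"
```

```text
the job is handed in; nothing more can be done
None
```

The notebook was pushed until just its red band juts out past the riser's far edge: the band line measures within about 1 mm of the edge and square to under 1 degree, the pot and glue stick look unmoved, the arm never went near the speaker and finished clear, and the job is handed in (no verdict was returned).

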